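# Setting the blade gap of a strip thicknesser with a gauge

## Task

Set the blade gap of the strip thicknesser with the setting gauge: lay the gauge on the bed, slip its strip under the scraper blade and turn the knob on top until the gauge just drags, so that it no longer slides freely but a light, steady pull still moves it; never jam the blade down hard on it. Then, leaving the knob as it is, draw the gauge out and lay it flat back on its cork pad. Leave the other things on the bench where they are.

Things in the scene. Friction and masses are not known exactly. Their poses are not given: they have to be found in the camera images.
- thicknesser: Strip thicknesser, fixed: grey-green cast base 135 x 255 x 16 mm with a steel bed; on the robot's side a C-frame column (x -79 to -45 mm) whose arm reaches over the bed (x -79 to 29, y -23 to 23 mm, top at 111 mm) and bears the knob. Origin: on the bench straight below the middle of the blade; z up, x across the bed away from the column, y the feed axis; the open infeed side is -y.
- bed_point (a point): Point on the flat top of the bed, 30 mm above the bench, straight below the blade; axes as the thicknesser's. The bed is 64 mm wide (x -32 to 32) and runs from y = -175 to 60 mm. A fence 5 mm high stands on it at x -32 to -26 mm, y -170 to -30 mm.
- carrier_mid (a point): Middle of the sprung carrier, a dark block 50 x 18 x 14 mm under the arm. From it the scraper blade (blade_c0) stands down: steel plate 44 mm wide (x), 3 mm thick, edge down. How far it stands out differs each time and is not measured: the gap from edge to bed starts anywhere from 7.5 to 11 mm. The blade bears on a thing with 1 N at first, then about 5.4 N more per mm that the screw goes on.
- knob_grip (a point): Where to grip the knob: on its axis, 140 mm above the bench. Knurled steel cylinder, 38 mm across, from 126 to 150 mm. It turns in place: clockwise from above lowers the blade by 10 mm a turn (1.6 mm/rad, quick-lead screw), up to 9 rad; anticlockwise raises it. It stays where left; friction about 0.07 N m; the load of the blade can hardly be felt on it.
- gauge: Setting gauge, loose, about 0.1 kg: flat aluminium strip 24 mm wide, 145 mm long, 6 mm thick, with an upright pale wooden handle block on one end, 16 mm wide (x), 40 mm long (y), from 6 to 50 mm above the underside. Origin: underside, below the middle of the handle; z up; the strip points along +y. It starts lying on the cork pad.
- gauge_tip (a point): Middle of the strip's free end, at the underside, 125 mm along +y from the gauge's origin. To be gauged it should stand 10 to 20 mm beyond the blade, towards the thicknesser's +y.
- gauge_mid (a point): Middle of the gauge's length, at the underside, 52 mm along +y from its origin. Lying free, the gauge slides at under 1.5 N; one that just drags takes a light steady pull along the strip of about 3 to 8 N (some 1.2 times the blade's force on it, as it rubs on blade and bed). The blade must never press on it with more than 18 N.
- pad: Cork pad, 110 mm (x) by 190 mm (y), 4 mm thick, fixed on the bench; the gauge lies on it at the start and belongs back on it. Origin: centre of its underside; z up.
Not all that is in view belongs to the job. There is more than one size of the pad; the job needs the larger.

How it is judged (in metres and radians):
On the way, in this order (a step that is already met when the one before it is completed fails the run):
1. the gauge lies on the bed with its strip under the scraper blade (y of gauge_tip in the frame of thicknesser above 0.004 m and z of each of gauge_tip, gauge in the frame of thicknesser below 0.034 m and x of gauge_tip in the frame of thicknesser between -0.025 and 0.025 m), for 0.2 s.
2. the screw has brought the blade down onto the gauge lying on the bed in the gap, so that it bears on it lightly (contact force between gauge and blade_c0 between 1 and 10 N and y of gauge_tip in the frame of thicknesser above 0.002 m and z of each of gauge_tip, gauge in the frame of thicknesser below 0.031 m), for 0.2 s.
At the end, for the whole second after the job is handed in: The free gap under the blade is 4.5 to 6.0 mm (so that the sprung blade bears on the 6 mm gauge with about 1 to 9 N); the gauge lies flat and still on the cork pad, the middle of its length within 45 mm of the pad's centre (z of blade_c0 in the frame of thicknesser between 0.0435 and 0.045 m and horizontal distance between gauge_mid and pad below 0.045 m and z of gauge in the frame of pad below 0.01 m and angle between gauge's own z axis and vertical below 0.1 rad and linear speed of gauge below 0.02 m/s); the robot touches nothing.
It fails at once if the blade is jammed onto the gauge (more than 18 N between them) (contact force between gauge and blade_c0 above 18 N).
It fails at once if a bystander is pushed more than 30 mm from its place (distance of any of gouge, blank, brush_pot, glue, mallet, pliers, offcut from where it was at the start of the episode above 0.03 m).
It also fails if it takes over 72 s, if anything falls off the work surface, if the arm or the gripper's body presses on something with over 40 N, if the wrist force passes 120 N, or if a joint passes its speed limit or range.

## Robot

A 6-joint arm with a two-finger parallel gripper is mounted at the origin on the work surface. World frame = base frame: x ahead of the robot, y to its left, z up, the work surface at z = 0. Lengths are in m, angles in degrees, forces in N, time in s.
With the tool pointing down it reaches from about 0.275 to 0.725 m from the base axis. Payload 15.9 kg.
Tool frame: the origin (TCP) lies midway between the tips of the shut fingers; the grasp point (between the pads) lies env.grip_depth behind it (env.grip_depth is the distance from the TCP to the grasp point, in m); z points along the fingers, y is the line along which they close (so a half turn about z gives the same grasp; the last joint's range is limited). The gripper opens to 85 mm and grips with 20 to 120 N. Pads are 22 mm wide; open, the fingers measure 114 mm over their backs; the gripper's body (76 mm by 85 mm) begins 54 mm behind the grasp point. The pads swing forward as they close: fully open they stand 13 mm farther back than shut.
Start: joints at [66.349, 12.198, -1.971, 75.831, 0, 90], TCP at [0.201, 0.458, 0.231] pointing down, gripper open.
Joint ranges: [-170.91, 170.91], [-42.67, 98.43], [-65.05, 77.54], [-120.47, 116.71], [-90, 82.35], [-180, 180]. Speed limits (degrees/s): [108.29, 108.29, 136.94, 147.25, 180, 180].

## Interface

Orientations are given as [roll, pitch, yaw] about the fixed x, y, z axes, in that order (R = Rz(yaw) Ry(pitch) Rx(roll)).
In Python, from workcell import monitor, optics, close_job, env gives the robot as it stands. The module is installed in compiled form; this text tells all that it offers.
- The arm moves only by the tool carry_out, never from a script. Its argument "series" is a list of rows, each a list of 7 numbers: the turn, a rotation vector about the world's x, y, z in rad, then the shift along the world's x, y, z in mm, then the opening, from -1 (shut) to 1 (fully open). A call has 1 to 8 rows; each row shifts and turns the commanded pose from where the row before left it; what a row does not reach is not made up. A row lasts 1/12 s, in which the tool goes at most 41.7 mm and 7.16 degrees, less where a joint would pass 70% of its speed; a pose out of reach is approached as far as the arm can. A call with a gripper value outside its range is refused whole. The fingers move at their own pace and stop on an object; the grip force is fixed at half the most. Time passes only in rows, so rows that do not move let the fingers close. It gives the time, the measured TCP pose, the force, the opening and the grip force at its end, in the units of the state.
- monitor.read_state(): the state, without advancing time (a new reading comes with each control period).
- optics.read_camera(name): name is "side" or "top"; returns a dict with "image" (384x512x3 uint8, red, green, blue), "depth" (384x512 float32, m along the optical axis (not along the pixel's ray), 0 where there is no reading), "fx", "fy", "cx", "cy" (pixels), "k1" (the pictures are not rectified: a ray, as slopes to the right and down, at radius r is drawn at 1 + k1 r^2 times it, then the intrinsics apply), "R" (3x3) and "t" (3): a world point X has camera coordinates R X + t. Camera axes: x right, y down, z forward; pixel columns grow to the right and rows downward; lengths in m; the calibration is good to about 2 mm. A picture is of the moment at which its call begins.
- close_job(): hands the job in; it is judged then, once.
The state is a dict: "t": time; "q": joint angles; "qd": joint speeds; "joint_efforts": joint torques, N m; "tool_pos": TCP position; "orientation": TCP orientation; "force": force on the tool from outside, world axes, zero at the start; "moment": the same for the moment, N m; "gripper_width": opening from 0.0 (shut) to 1.0 (fully open); "gripper_force": force on a finger pad.
Only numpy, scipy, OpenCV 4.12 (cv2) and the standard library are available. Lean on these libraries where they do the work, as an engineer would, in place of code of your own. Each camera call takes 0.05 s, during which the arm holds its last target. There are 200 camera calls.

## Working session

There is one attempt and no reset: what is moved stays moved. The work goes in short steps, Python scripts to look and compute and a tool call to move; the robot and the scene stay as the last step left them, time stands still between calls to the robot, and variables do not carry over. Pictures are saved under pics/ and viewed, at most 10 in all, crops included, and the job is handed in when it is done.

Besides the shell and the picture viewer there is one more tool, called after "Emit:" as name([rows], argument=value, ...), one row to a line, values as JSON. carry_out: Moves the arm, as the interface text tells. Its arguments: {"type":"object","properties":{"series":{"type":"array"}},"required":["series"]}

```bash
mkdir -p pics; cat > h.py <<'E'
import numpy as np, cv2
from workcell import monitor, optics, close_job, env
def ray(c,u,v):
    K=np.array([[c['fx'],0,c['cx']],[0,c['fy'],c['cy']],[0,0,1.]])
    xd=np.array([(u-c['cx'])/c['fx'],(v-c['cy'])/c['fy']]); x=xd.copy()
    for _ in range(20): x=xd/(1+c['k1']*(x@x))
    return -c['R'].T@c['t'], c['R'].T@np.array([x[0],x[1],1])
def onz(c,u,v,z):
    o,d=ray(c,u,v); return o+d*(z-o[2])/d[2]
def dep(c,u,v):
    o,d=ray(c,u,v); return o+d*c['depth'][int(v),int(u)]
E
python3 - <<'E'
from h import *
s=monitor.read_state(); print(s, env.grip_depth)
a=optics.read_camera('top');b=optics.read_camera('side')
np.save('top.npy',a,allow_pickle=True);np.save('side.npy',b,allow_pickle=True)
for n,c in(('top',a),('side',b)):
    print(n,c['fx'],c['k1'],-c['R'].T@c['t'])
    cv2.imwrite(f'pics/{n}0.png',cv2.resize(c['image'][...,::-1],(800,600),interpolation=cv2.INTER_CUBIC))
E
```

```text
{'t': 0.0, 'q': array([ 6.63477759e+01,  1.22265426e+01, -2.00917261e+00,  7.58304734e+01,
        1.44103464e-04,  9.00007735e+01]), 'qd': array([ 0.00627516,  0.00033921,  0.0014289 , -0.01269831, -0.03205382,
       -0.04267363]), 'joint_efforts': array([-5.10699974e-03, -6.86148477e+01,  4.87118590e+01,  1.75654166e-02,
       -2.09260829e-04, -2.36454900e-05]), 'tool_pos': array([0.20045421, 0.45768595, 0.23079453]), 'orientation': array([-1.79933811e+02, -1.43209871e-04,  1.56347002e+02]), 'force': array([ 0.25566561,  0.21994104, -0.37820067]), 'moment': array([-0.00812406,  0.00177722,  0.04957125]), 'gripper_force': 0.0, 'gripper_width': 0.9986096052512279} 0.0187
top 458.83089713327655 0.02135202072752239 [ 0.44275062 -0.05218958  1.18856059]
side 415.2458947386177 -0.09356165532920376 [ 0.32326168 -0.82372063  0.77971911]
```

View pics/top0.png

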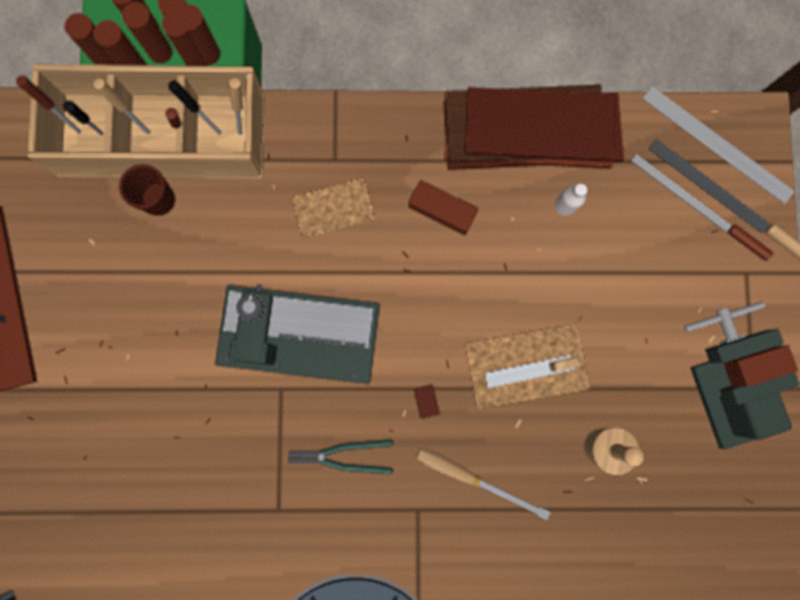

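View pics/side0.png

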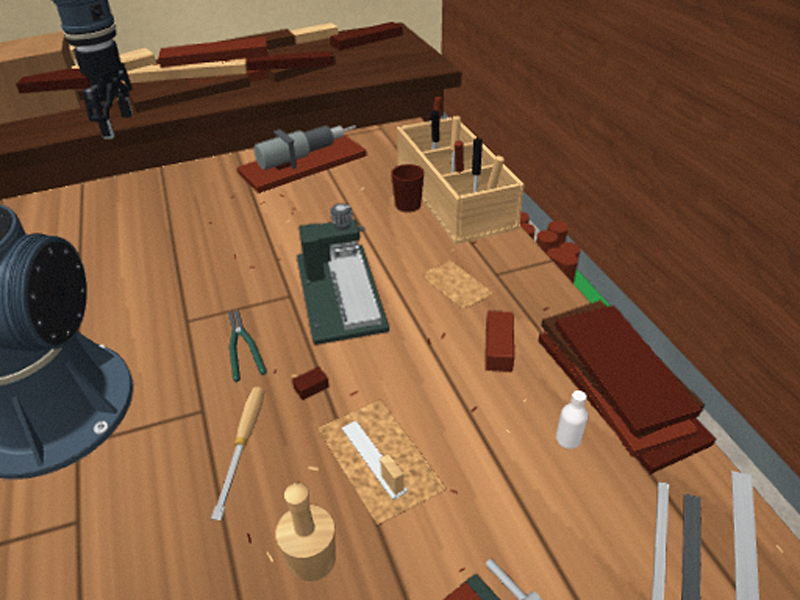

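In the top picture, +x is up and +y is left.
- **Gauge:** silvery strip at (487–575, 380–362), handle at (565,366), on the large cork pad at (528,366). Lookalikes are the steel bars at (720,145) and (710,185), the rasp-like tool at (690,195) and the gouge at (485,483).
- **Pad:** the small one, a decoy, is at (333,207).
- **Thicknesser:** at (298,333), knob at (249,305). The vice at (745,390) is also green.

I'm choosing the strip with the upright block on the large pad. Next I'll measure it and check with a close crop.

```bash
cat > m.py <<'E'
from h import *
def cloud(c):
    h,w=c['depth'].shape; u,v=np.meshgrid(np.arange(w),np.arange(h))
    K=np.array([[c['fx'],0,c['cx']],[0,c['fy'],c['cy']],[0,0,1.]])
    p=np.stack([u,v],-1).reshape(-1,1,2).astype(float)
    x=cv2.undistortPoints(p,K,np.array([c['k1'],0,0,0,0.])).reshape(h,w,2)
    X=np.dstack([x,np.ones((h,w))])*c['depth'][...,None]
    return (X-c['t'])@c['R']
def rect(P):
    r=cv2.minAreaRect((P[:,:2]*1000).astype(np.float32)); return np.round(r[0],1),np.round(r[1],1),round(r[2],1)
def show(n,P): print(n,len(P),'mean',np.round(P.mean(0)*1000,1),'z10/90',np.round(np.percentile(P[:,2],[10,90])*1000,1),*rect(P))
E
python3 - <<'E'
from m import *
for n in('top','side'):
    c=np.load(n+'.npy',allow_pickle=True).item(); P=cloud(c)
    hsv=cv2.cvtColor(c['image'],cv2.COLOR_RGB2HSV); H,S,V=[hsv[...,i].astype(int) for i in range(3)]
    X,Y,Z=P[...,0],P[...,1],P[...,2]
    print(n,'bench z',np.median(Z[(abs(X-.35)<.05)&(abs(Y-.05)<.02)]))
    near=lambda x,y,r:np.hypot(X-x,Y-y)<r
    # rough places from the top picture
    t=np.load('top.npy',allow_pickle=True).item()
    g=onz(t,528/1.5625,366/1.5625,.006); k=onz(t,249/1.5625,305/1.5625,.15); print('rough',g,k)
    pad=near(g[0],g[1],.13)
    steel=pad&(S<60)&(V>110)&(Z<.03); show('strip',P[steel])
    h=pad&(Z>.042)&(Z<.07); show('handle top',P[h])
    cork=pad&(Z<.02)&(Z>-.01)&(H>10)&(H<25)&(S>60)
    kn=near(k[0],k[1],.035)&(Z>.14)&(Z<.16); show('knob',P[kn])
    arm=near(k[0],k[1],.11)&(Z>.104)&(Z<.118); show('arm',P[arm])
    base=near(k[0]-.02,k[1]-.08,.2)&(Z>.011)&(Z<.022)&(H>60)&(H<110); show('base',P[base])
    bed=near(k[0],k[1]-.08,.17)&(Z>.024)&(Z<.037)&(S<50)&(V>110); show('bed',P[bed])
c=t; im=c['image'][210:320,120:400,::-1]
cv2.imwrite('pics/crop.png',cv2.resize(im,None,fx=2.8,fy=2.8,interpolation=cv2.INTER_CUBIC))
E
```

```text
top bench z -0.0003779924368217387
rough [ 0.47317315 -0.28458473  0.006     ] [0.55803147 0.14778881 0.15      ]
strip 486 mean [ 463.3 -274.     8.3] z10/90 [ 3.8 11.8] [ 465.5 -285.6] [ 26.  147.4] 12.1
handle top 108 mean [ 474.9 -334.9   52. ] z10/90 [48.9 55. ] [ 474.8 -335.7] [15.9 39.9] 11.2
knob 230 mean [554.3 148.  148.6] z10/90 [145.4 151.6] [554.8 149. ] [38.2 37.4] 62.8
arm 719 mean [518.9 151.3 109.4] z10/90 [106.6 112.2] [535.3 149.9] [ 55.7 118.8] 81.7
base 1849 mean [501.7  73.9  15.2] z10/90 [12.4 18. ] [470.5 101.2] [249.4 240.6] 83.0
bed 1647 mean [547.9  72.3  28.9] z10/90 [26.1 31.7] [548.3  92.5] [235.8  65.7] 82.5
side bench z 0.001416380155330012
rough [ 0.47317315 -0.28458473  0.006     ] [0.55803147 0.14778881 0.15      ]
strip 448 mean [ 462.4 -275.3    9.7] z10/90 [ 7.5 11.8] [ 467.  -284.7] [ 27.9 147.8] 11.5
handle top 155 mean [ 475.4 -339.    51.7] z10/90 [45.8 54.9] [ 475.8 -337.2] [16.  39.6] 12.3
knob 109 mean [555.6 144.2 148.2] z10/90 [143.7 151.5] [557.2 146. ] [36.7 36.5] 30.0
arm 357 mean [526.7 145.6 109.6] z10/90 [106.3 112. ] [532.2 147.4] [ 58.9 105.4] 79.6
base 1146 mean [501.7  52.9  16.1] z10/90 [13.4 18.6] [467.8 100.7] [253. 252.] 82.7
bed 893 mean [548.2  62.9  30.1] z10/90 [27.6 32.5] [548.2  75.8] [206.   64.2] 83.0
```

View pics/crop.png

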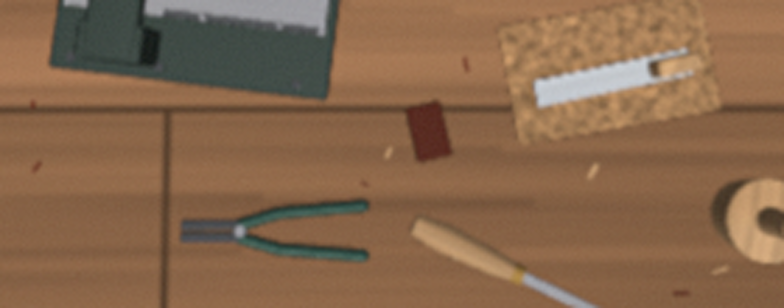

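The crop confirms the gauge: a silvery strip with a pale block at crop (678,65), on the large pad. The handle centre measures (475,-336) mm, and the gauge yaw is about +11.5°. The thicknesser origin is about (555.5,148.5) with yaw -7.5°. Sizes match: handle 16x40, strip 26x147, bed 236x66, knob 38. Moving.

Emit:
carry_out([
  [0,0,-0.04,11.4,-33.1,-3,1],
  [0,0,-0.04,11.4,-33.1,-3,1],
  [0,0,-0.04,11.4,-33.1,-3,1],
  [0,0,-0.04,11.4,-33.1,-3,1],
  [0,0,-0.04,11.4,-33.1,-3,1],
  [0,0,-0.04,11.4,-33.1,-3,1],
  [0,0,-0.04,11.4,-33.1,-3,1],
  [0,0,-0.04,11.4,-33.1,-3,1],
])

```text
t: 0.77
tool_pos: [0.2917, 0.1916, 0.2071]
orientation: [-180.0, 0.0, 137.9]
force: [2.0, 0.4, -0.5]
gripper_width: 1.0
gripper_force: 0.0
```

Emit:
carry_out([
  [0,0,-0.04,11.4,-33.1,-3,1],
  [0,0,-0.04,11.4,-33.1,-3,1],
  [0,0,-0.04,11.4,-33.1,-3,1],
  [0,0,-0.04,11.4,-33.1,-3,1],
  [0,0,-0.04,11.4,-33.1,-3,1],
  [0,0,-0.04,11.4,-33.1,-3,1],
  [0,0,-0.04,11.4,-33.1,-3,1],
  [0,0,-0.04,11.4,-33.1,-3,1],
])

```text
t: 1.43
tool_pos: [0.383, -0.0735, 0.1831]
orientation: [180.0, -0.0, 119.5]
force: [0.0, 1.1, -0.7]
gripper_width: 0.995
gripper_force: 0.0
```

Emit:
carry_out([
  [0,0,-0.04,11.4,-33.1,-3,1],
  [0,0,-0.04,11.4,-33.1,-3,1],
  [0,0,-0.04,11.4,-33.1,-3,1],
  [0,0,-0.04,11.4,-33.1,-3,1],
  [0,0,-0.04,11.4,-33.1,-3,1],
  [0,0,-0.04,11.4,-33.1,-3,1],
  [0,0,-0.04,11.4,-33.1,-3,1],
  [0,0,-0.04,11.4,-33.1,-3,1],
])

```text
t: 2.1
tool_pos: [0.4742, -0.3381, 0.1587]
orientation: [-180.0, -0.0, 101.2]
force: [0.5, 0.7, 1.0]
gripper_width: 1.002
gripper_force: 0.0
```

Emit:
carry_out([
  [0,0,0,0.8,2,-35,1],
  [0,0,0,0,0,-35,1],
  [0,0,0,0,0,-35,0.2],
  [0,0,0,0,0,-33.5,-0.2],
  [0,0,0,0,0,0,-1],
  [0,0,0,0,0,0,-1],
  [0,0,0,0,0,0,-1],
  [0,0,0,0,0,0,-1],
])

```text
t: 2.77
tool_pos: [0.4763, -0.3352, 0.0232]
orientation: [179.9, 0.1, 101.4]
force: [-1.1, 1.4, -0.0]
gripper_width: 0.18
gripper_force: 60.1
```

Emit:
carry_out([
  [0,0,0,0,0,0,-1],
  [0,0,0,0,0,0,-1],
  [0,0,0,0,0,0,-1],
])

```text
t: 3.02
tool_pos: [0.4763, -0.3353, 0.0232]
orientation: [179.9, 0.2, 101.3]
force: [-0.1, 1.0, 9.4]
gripper_width: 0.179
gripper_force: 61.6
```

```bash
python3 - <<'E'
from m import *
c=optics.read_camera('side'); cv2.imwrite('pics/s1.png',cv2.resize(c['image'][200:360,150:350,::-1],None,fx=3,fy=3,interpolation=cv2.INTER_CUBIC))
s=monitor.read_state();print({k:np.round(s[k],3) for k in('force','moment','gripper_width','gripper_force','tool_pos')})
E
```

```text
{'force': array([-1.557, -0.471,  9.704]), 'moment': array([0.2  , 0.111, 0.027]), 'gripper_width': np.float64(0.175), 'gripper_force': np.float64(61.578), 'tool_pos': array([ 0.476, -0.335,  0.023])}
```

View pics/s1.png

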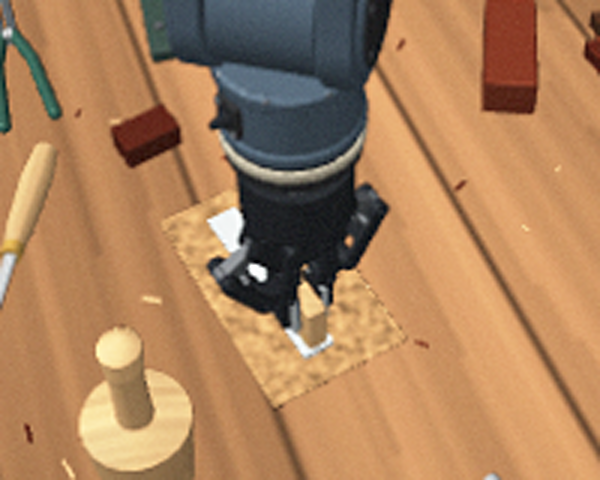

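The block sits between the fingers, near crop (312,315), and the opening of 0.18 matches 16 mm. Next I lift and carry it to the infeed side.

Emit:
carry_out([
  [0,0,0,0,0,20,-1],
  [0,0,0,0,0,35,-1],
  [0,0,0,0,0,35,-1],
  [0,0,-0.0328,5.8,32.1,0,-1],
  [0,0,-0.0328,5.8,32.1,0,-1],
  [0,0,-0.0328,5.8,32.1,0,-1],
  [0,0,-0.0328,5.8,32.1,0,-1],
  [0,0,-0.0328,5.8,32.1,0,-1],
])

```text
t: 3.73
tool_pos: [0.5045, -0.1727, 0.1124]
orientation: [179.9, 0.0, 91.8]
force: [-0.1, 0.3, 0.3]
gripper_width: 0.184
gripper_force: 60.2
```

Emit:
carry_out([
  [0,0,-0.0328,5.8,32.1,0,-1],
  [0,0,-0.0328,5.8,32.1,0,-1],
  [0,0,-0.0328,5.8,32.1,0,-1],
  [0,0,-0.0328,5.8,32.1,0,-1],
  [0,0,-0.0328,5.8,32.1,0,-1],
  [0,0,0,0,0,-15,-1],
  [0,0,0,0,0,-15,-1],
  [0,0,0,0,0,0,-1],
])

```text
t: 4.4
tool_pos: [0.5322, -0.0127, 0.0799]
orientation: [-179.9, 0.0, 82.6]
force: [-0.7, 0.4, -2.0]
gripper_width: 0.177
gripper_force: 60.0
```

```bash
python3 - <<'E'
from m import *
for n,(a,b,cc,d) in (('top',(150,280,120,320)),('side',(110,250,150,290))):
    c=optics.read_camera(n); np.save(n+'1.npy',c,allow_pickle=True)
    if n=='side': cv2.imwrite('pics/s2.png',cv2.resize(c['image'][a:b,cc:d,::-1],None,fx=4,fy=4,interpolation=cv2.INTER_CUBIC))
s=monitor.read_state();print({k:np.round(s[k],3) for k in('force','moment','gripper_width','tool_pos','orientation')})
E
```

```text
{'force': array([ 0.369, -0.576, -0.407]), 'moment': array([-0.012, -0.013, -0.064]), 'gripper_width': np.float64(0.179), 'tool_pos': array([ 0.533, -0.013,  0.082]), 'orientation': array([ 1.79973e+02, -1.00000e-03,  8.25490e+01])}
```

View pics/s2.png

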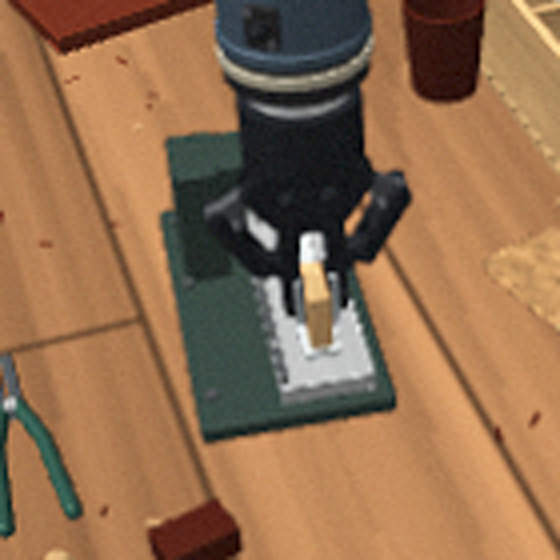

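The gauge hangs level and in line over the bed's infeed. Lowering it.

Emit:
carry_out([
  [0,0,0,0,0,-15,-1],
  [0,0,0,0,0,-14,-1],
  [0,0,0,0,0,-1,-1],
  [0,0,0,0,0,0,-1],
  [0,0,0,0,0,0,-1],
])

```text
t: 4.92
tool_pos: [0.5336, -0.0137, 0.0522]
orientation: [179.9, -0.0, 82.5]
force: [0.4, 0.6, 0.1]
gripper_width: 0.172
gripper_force: 60.0
```

Emit:
carry_out([
  [0,0,0,0,0,-1,-1],
  [0,0,0,0,0,-1,-1],
  [0,0,0,0,0,0,-1],
  [0,0,0,0,0,0,-1],
])

```text
t: 5.25
tool_pos: [0.5332, -0.0135, 0.0492]
orientation: [180.0, 0.0, 82.5]
force: [-0.1, 0.2, 2.7]
gripper_width: 0.172
gripper_force: 60.5
```

Emit:
carry_out([
  [0,0,0,0.8,6,0,-1],
  [0,0,0,0.8,6,0,-1],
  [0,0,0,0.8,6,0,-1],
  [0,0,0,0.8,6,0,-1],
  [0,0,0,0.8,6,0,-1],
  [0,0,0,0,0,0,-1],
])

```text
t: 5.75
tool_pos: [0.5375, 0.018, 0.0492]
orientation: [179.9, -0.0, 82.6]
force: [-0.7, 3.6, 6.2]
gripper_width: 0.181
gripper_force: 61.2
```

Emit:
carry_out([
  [0,0,0,0.8,6,0,-1],
  [0,0,0,0.8,6,0,-1],
  [0,0,0,0.8,6,0,-1],
  [0,0,0,0.8,6,0,-1],
  [0,0,0,0,0,0,-1],
  [0,0,0,0,0,0,-1],
])

```text
t: 6.25
tool_pos: [0.5406, 0.042, 0.0492]
orientation: [180.0, -0.1, 82.6]
force: [-0.2, 3.5, 4.9]
gripper_width: 0.178
gripper_force: 61.0
```

Emit:
carry_out([
  [0,0,0,0,0,1,-1],
  [0,0,0,0,0,0,0],
  [0,0,0,0,0,0,0.1],
  [0,0,0,0,0,0,0.1],
  [0,0,0,0,0,10,0.1],
  [0,0,0,0,0,30,0.3],
  [0,0,0,0,0,40,1],
  [0,0,0,0,0,40,1],
])

```text
t: 6.92
tool_pos: [0.5392, 0.0405, 0.1715]
orientation: [-179.9, 0.0, 82.5]
force: [1.9, -0.3, -0.0]
gripper_width: 0.906
gripper_force: 0.0
```

```bash
python3 - <<'E'
from m import *
s=monitor.read_state();print({k:np.round(s[k],3) for k in('q','force','moment','gripper_width','tool_pos','orientation')})
c=optics.read_camera('side');cv2.imwrite('pics/s3.png',cv2.resize(c['image'][110:250,150:290,::-1],None,fx=4,fy=4,interpolation=cv2.INTER_CUBIC))
for n in('side','top'):
    c=optics.read_camera(n);P=cloud(c);X,Y,Z=P[...,0],P[...,1],P[...,2]
    hsv=cv2.cvtColor(c['image'],cv2.COLOR_RGB2HSV)
    h=(np.hypot(X-.5406,Y-.041)<.04)&(Z>.065)&(Z<.09)&(hsv[...,1]>50)
    if h.sum()>5: show(n+' handle',P[h])
E
```

```text
{'q': array([ 4.29200e+00,  1.80610e+01, -2.90500e+00,  6.91200e+01,
        3.00000e-03,  1.01752e+02]), 'force': array([ 1.857, -0.263, -0.013]), 'moment': array([ 0.058, -0.032,  0.017]), 'gripper_width': np.float64(0.906), 'tool_pos': array([0.539, 0.04 , 0.172]), 'orientation': array([-1.79915e+02,  1.50000e-02,  8.25400e+01])}
side handle 71 mean [540.2  32.9  76.8] z10/90 [70.1 80.3] [540.8  37.5] [41.7 15. ] 81.5
```

View pics/s3.png

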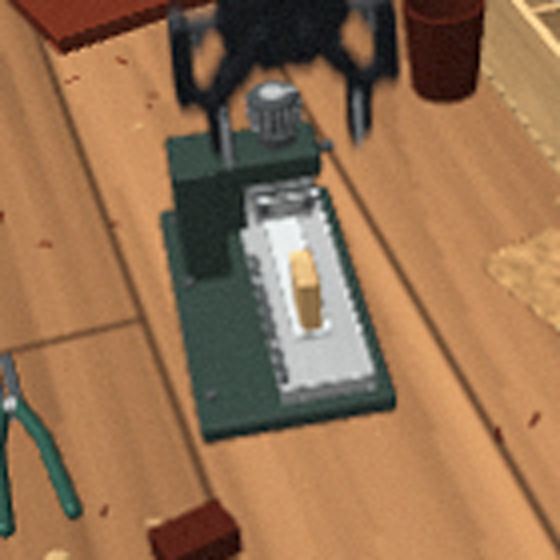

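Gauge on the bed: the handle is at crop (305,290), the strip runs under the blade near (285,190), and the knob at (275,110) is clear. Handle measured at (541,38), as intended. Now to the knob.

Emit:
carry_out([
  [0,0,0.12,3.3,21.6,0,1],
  [0,0,0.12,3.3,21.6,0,1],
  [0,0,0.12,3.3,21.6,0,1],
  [0,0,0.12,3.3,21.6,0,1],
  [0,0,0.12,3.3,21.6,0,1],
  [0,0,0,0,0,-25,1],
  [0,0,0,0,0,-26,1],
  [0,0,0,0,0,0,1],
])

```text
t: 7.73
tool_pos: [0.5539, 0.1482, 0.1142]
orientation: [-179.6, -0.1, 117.0]
force: [-1.1, 0.4, -1.3]
gripper_width: 0.999
gripper_force: 0.0
```

Emit:
carry_out([
  [0,0,0,0,0,0,0.2],
  [0,0,0,0,0,0,-0.1],
  [0,0,0,0,0,0,-1],
  [0,0,0,0,0,0,-1],
  [0,0,0,0,0,0,-1],
])

```text
t: 8.15
tool_pos: [0.5563, 0.148, 0.1206]
orientation: [-180.0, 0.0, 116.9]
force: [-10.8, -5.6, 13.5]
gripper_width: 0.426
gripper_force: 58.9
```

Emit:
carry_out([
  [0,0,0,-2,-1,2,-1],
  [0,0,-0.112,0,0,0,-1],
  [0,0,-0.112,0,0,0,-1],
  [0,0,-0.112,0,0,0,-1],
  [0,0,-0.112,0,0,0,-1],
  [0,0,-0.112,0,0,0,-1],
  [0,0,-0.112,0,0,0,-1],
  [0,0,-0.112,0,0,0,-1],
])

```text
t: 8.82
tool_pos: [0.5549, 0.1479, 0.1209]
orientation: [-180.0, -0.0, 71.7]
force: [2.9, 4.5, -10.2]
gripper_width: 0.419
gripper_force: 70.1
```

Emit:
carry_out([
  [0,0,-0.112,0,0,0,-1],
  [0,0,-0.112,0,0,0,-1],
  [0,0,-0.112,0,0,0,-1],
  [0,0,-0.112,0,0,0,-1],
  [0,0,-0.112,0,0,0,-1],
  [0,0,-0.112,0,0,0,-1],
  [0,0,-0.112,0,0,0,-1],
  [0,0,0,0,0,0,-1],
])

```text
t: 9.48
tool_pos: [0.5541, 0.1486, 0.1209]
orientation: [-179.8, 0.0, 26.7]
force: [-3.5, 8.6, -8.3]
gripper_width: 0.423
gripper_force: 70.4
```

```bash
python3 - <<'E'
from m import *
s=monitor.read_state();print({k:np.round(s[k],3) for k in('q','force','moment','gripper_width','tool_pos','orientation')})
E
```

```text
{'q': array([ 1.49350e+01,  2.32640e+01, -2.90400e+00,  6.38680e+01,
        1.47000e-01,  1.68254e+02]), 'force': array([-3.455,  8.591, -8.3  ]), 'moment': array([ 1.91 ,  0.653, -0.008]), 'gripper_width': np.float64(0.423), 'tool_pos': array([0.554, 0.149, 0.121]), 'orientation': array([-1.79848e+02,  6.00000e-03,  2.66810e+01])}
```

Emit:
carry_out([
  [0,0,0,0,0,0,0.5],
  [0,0,0,0,0,0,1],
  [0,0,0,0,0,25,1],
  [0,0,0,0,0,25,1],
  [0,0,0.122,-2.5,-18,0,1],
  [0,0,0.122,-2.5,-18,0,1],
  [0,0,0.122,-2.5,-18,0,1],
  [0,0,0.122,-2.5,-18,0,0.5],
])

```text
t: 10.15
tool_pos: [0.5449, 0.0747, 0.1716]
orientation: [179.9, -0.0, 55.4]
force: [-0.4, 0.3, 0.4]
gripper_width: 0.886
gripper_force: 0.0
```

Emit:
carry_out([
  [0,0,0.122,-2.5,-18,-10,0.3],
  [0,0,0.122,-2.5,-18,-20,0.3],
  [0,0,0.122,0,0,-30,0.3],
  [0,0,0.122,0,0,-20,0.3],
  [0,0,0,0,0,0,0.3],
  [0,0,0,0,0,0,0.3],
])

```text
t: 10.65
tool_pos: [0.5394, 0.0394, 0.0911]
orientation: [-180.0, 0.0, 82.8]
force: [-0.5, 0.3, 0.9]
gripper_width: 0.649
gripper_force: 0.0
```

Emit:
carry_out([
  [0,0,0,1,0,-18,0],
  [0,0,0,0,0,-18,-0.4],
  [0,0,0,0,0,0,-0.5],
  [0,0,0,0,0,0,-0.6],
  [0,0,0,0,0,0,-1],
  [0,0,0,0,0,0,-1],
  [0,0,0,0,0,0,-1],
])

```text
t: 11.23
tool_pos: [0.5416, 0.0397, 0.0562]
orientation: [179.9, -0.0, 83.0]
force: [-1.7, -0.2, 10.4]
gripper_width: 0.177
gripper_force: 63.9
```

```bash
cat > st.py <<'E'
from m import *
s=monitor.read_state();print({k:np.round(s[k],3) for k in('t','force','moment','gripper_width','gripper_force','tool_pos','orientation')})
ey=np.array([.1305,.991]);print('force along feed',s['force'][:2]@ey)
E
python3 st.py
```

```text
{'t': np.float64(11.233), 'force': array([-1.682, -0.19 , 10.352]), 'moment': array([ 0.052,  0.454, -0.023]), 'gripper_width': np.float64(0.177), 'gripper_force': np.float64(63.916), 'tool_pos': array([0.542, 0.04 , 0.056]), 'orientation': array([ 1.79885e+02, -2.20000e-02,  8.29760e+01])}
force along feed -0.4077346560598002
```

Emit:
carry_out([
  [0,0,0,0,0,1,-1],
  [0,0,0,0,0,0.5,-1],
  [0,0,0,0,0,0,-1],
  [0,0,0,0,0,0,-1],
])

```text
t: 11.57
tool_pos: [0.5407, 0.0396, 0.0564]
orientation: [180.0, -0.0, 83.0]
force: [-0.1, 0.7, -0.9]
gripper_width: 0.174
gripper_force: 62.4
```

Emit:
carry_out([
  [0,0,0,-0.1,-1,0,-1],
  [0,0,0,-0.1,-1,0,-1],
  [0,0,0,-0.1,-1,0,-1],
])

```text
t: 11.82
tool_pos: [0.5404, 0.0365, 0.0563]
orientation: [-180.0, -0.0, 83.0]
force: [-0.2, 1.5, -1.4]
gripper_width: 0.175
gripper_force: 62.5
```

Emit:
carry_out([
  [0,0,0,0,0,0,-1],
  [0,0,0,0,0,0,-1],
  [0,0,0,0,0,0,-1],
])

```text
t: 12.07
tool_pos: [0.5404, 0.0365, 0.0563]
orientation: [-180.0, 0.0, 83.0]
force: [0.5, -0.8, 0.5]
gripper_width: 0.175
gripper_force: 62.5
```

Pulled with about 1 N, so the gauge is still free. Pushing it back in and turning 1.3 mm more.

Emit:
carry_out([
  [0,0,0,0.2,1.5,0,-1],
  [0,0,0,0.2,1.5,0,-1],
  [0,0,0,0,0,0,-0.3],
  [0,0,0,0,0,0,0.1],
  [0,0,0,0,0,25,0.3],
  [0,0,0,0,0,40,1],
  [0,0,0,0,0,40,1],
  [0,0,0,0,0,10,1],
])

```text
t: 12.73
tool_pos: [0.5428, 0.0398, 0.1771]
orientation: [179.6, -0.1, 83.0]
force: [-0.1, 0.7, 1.0]
gripper_width: 0.989
gripper_force: 0.0
```

Emit:
carry_out([
  [0,0,0,3.5,27.2,0,1],
  [0,0,0,3.5,27.2,0,1],
  [0,0,0,3.5,27.2,0,1],
  [0,0,0,3.5,27.2,0,1],
  [0,0,0,0,0,-25,1],
  [0,0,0,0,0,-23,0.4],
  [0,0,0,0,0,0,0.1],
  [0,0,0,0,0,0,0],
])

```text
t: 13.4
tool_pos: [0.554, 0.1482, 0.1228]
orientation: [-179.9, 0.0, 83.0]
force: [-0.5, 0.4, 0.4]
gripper_width: 0.604
gripper_force: 0.0
```

Emit:
carry_out([
  [0,0,0,0,0,0,-0.1],
  [0,0,0,0,0,0,-1],
  [0,0,0,0,0,0,-1],
  [0,0,0,0,0,0,-1],
])

```text
t: 13.73
tool_pos: [0.5554, 0.1483, 0.1249]
orientation: [179.9, -0.0, 83.0]
force: [-2.7, -0.9, 7.9]
gripper_width: 0.427
gripper_force: 60.3
```

Turn -0.81 rad, then release and return to the handle.

Emit:
carry_out([
  [0,0,-0.116,0,0,0,-1],
  [0,0,-0.116,0,0,0,-1],
  [0,0,-0.116,0,0,0,-1],
  [0,0,-0.116,0,0,0,-1],
  [0,0,-0.116,0,0,0,-1],
  [0,0,-0.116,0,0,0,-1],
  [0,0,-0.116,0,0,0,-1],
  [0,0,0,0,0,0,-1],
])

```text
t: 14.4
tool_pos: [0.5547, 0.1487, 0.1249]
orientation: [-180.0, -0.1, 36.0]
force: [-8.2, 3.0, 10.7]
gripper_width: 0.424
gripper_force: 60.7
```

Emit:
carry_out([
  [0,0,0,0,0,0,0.5],
  [0,0,0,0,0,0,1],
  [0,0,0,0,0,25,1],
  [0,0,0,0,0,25,1],
  [0,0,0.116,-3.5,-27.2,0,1],
  [0,0,0.116,-3.5,-27.2,0,1],
  [0,0,0.116,-3.5,-27.2,0,0.5],
  [0,0,0.116,-3.5,-27.2,0,0.3],
])

```text
t: 15.07
tool_pos: [0.5409, 0.0384, 0.174]
orientation: [179.9, -0.0, 63.4]
force: [0.4, -0.7, 0.0]
gripper_width: 0.747
gripper_force: 0.0
```

Emit:
carry_out([
  [0,0,0.116,0,0,-35,0.3],
  [0,0,0.116,0,0,-35,0.3],
  [0,0,0.116,0,0,-30,0],
  [0,0,0,0,0,-17,-0.4],
  [0,0,0,0,0,0,-0.5],
  [0,0,0,0,0,0,-0.6],
])

```text
t: 15.57
tool_pos: [0.5407, 0.0394, 0.0566]
orientation: [-180.0, 0.0, 83.0]
force: [1.0, 0.0, -0.3]
gripper_width: 0.199
gripper_force: 0.0
```

Emit:
carry_out([
  [0,0,0,0,0,0,-1],
  [0,0,0,0,0,0,-1],
  [0,0,0,0,0,0,-1],
])

```text
t: 15.82
tool_pos: [0.5417, 0.0396, 0.0577]
orientation: [179.9, -0.0, 83.0]
force: [-0.2, 0.7, -1.4]
gripper_width: 0.17
gripper_force: 62.3
```

Emit:
carry_out([
  [0,0,0,0,0,0,-1],
  [0,0,0,0,0,0,-1],
])

```text
t: 15.98
tool_pos: [0.5413, 0.0396, 0.057]
orientation: [179.9, -0.0, 83.0]
force: [-1.3, -0.6, 6.1]
gripper_width: 0.173
gripper_force: 63.5
```

Emit:
carry_out([
  [0,0,0,-0.1,-1,0,-1],
  [0,0,0,-0.1,-1,0,-1],
])

```text
t: 16.15
tool_pos: [0.5412, 0.0381, 0.057]
orientation: [179.9, -0.1, 83.0]
force: [0.1, 3.3, 5.5]
gripper_width: 0.172
gripper_force: 63.3
```

Emit:
carry_out([
  [0,0,0,-0.1,-1,0,-1],
])

```text
t: 16.23
tool_pos: [0.5411, 0.0371, 0.057]
orientation: [179.9, -0.1, 83.0]
force: [1.0, 4.6, 6.8]
gripper_width: 0.174
gripper_force: 63.3
```

Emit:
carry_out([
  [0,0,0,0,0,0,-1],
  [0,0,0,0,0,0,-1],
])

```text
t: 16.4
tool_pos: [0.5412, 0.0369, 0.0571]
orientation: [179.9, -0.1, 83.0]
force: [0.5, 2.1, 5.7]
gripper_width: 0.17
gripper_force: 63.3
```

Emit:
carry_out([
  [0,0,0,0,0,0.9,-1],
  [0,0,0,0,0,0,-1],
  [0,0,0,0,0,0,-1],
])

```text
t: 16.65
tool_pos: [0.5404, 0.0365, 0.0572]
orientation: [-180.0, 0.0, 83.0]
force: [0.2, -0.4, 0.3]
gripper_width: 0.173
gripper_force: 62.4
```

Emit:
carry_out([
  [0,0,0,-0.1,-1,0,-1],
  [0,0,0,-0.1,-1,0,-1],
])

```text
t: 16.82
tool_pos: [0.5402, 0.0345, 0.0571]
orientation: [-180.0, 0.0, 83.0]
force: [0.5, -0.6, -1.4]
gripper_width: 0.173
gripper_force: 62.4
```

Emit:
carry_out([
  [0,0,0,-0.1,-1,0,-1],
])

```text
t: 16.9
tool_pos: [0.5401, 0.0334, 0.0571]
orientation: [-180.0, 0.0, 83.0]
force: [-0.3, -0.3, -0.6]
gripper_width: 0.172
gripper_force: 62.4
```

Emit:
carry_out([
  [0,0,0,0,0,0,-1],
  [0,0,0,0,0,0,-1],
])

```text
t: 17.07
tool_pos: [0.5401, 0.0335, 0.0572]
orientation: [-180.0, 0.0, 83.0]
force: [0.4, 0.5, -1.7]
gripper_width: 0.175
gripper_force: 62.4
```

Still free, with under 1 N of pull once the downward load is taken off. Pushing it back and turning 1.25 mm more.

Emit:
carry_out([
  [0,0,0,0.4,3,0,-1],
  [0,0,0,0.4,3,0,-1],
  [0,0,0,0,0,0,-0.3],
  [0,0,0,0,0,0,0.1],
  [0,0,0,0,0,25,0.3],
  [0,0,0,0,0,40,1],
  [0,0,0,0,0,40,1],
  [0,0,0,0,0,10,1],
])

```text
t: 17.73
tool_pos: [0.543, 0.0398, 0.1781]
orientation: [179.6, -0.1, 83.0]
force: [1.2, 0.1, 0.9]
gripper_width: 0.991
gripper_force: 0.0
```

Emit:
carry_out([
  [0,0,0,3.5,27.2,0,1],
  [0,0,0,3.5,27.2,0,1],
  [0,0,0,3.5,27.2,0,1],
  [0,0,0,3.5,27.2,0,1],
  [0,0,0,0,0,-25,1],
  [0,0,0,0,0,-23,0.4],
  [0,0,0,0,0,0,0.1],
  [0,0,0,0,0,0,0],
])

```text
t: 18.4
tool_pos: [0.5542, 0.1482, 0.1238]
orientation: [-179.9, 0.0, 83.0]
force: [-0.5, -0.8, 0.7]
gripper_width: 0.603
gripper_force: 0.0
```

Emit:
carry_out([
  [0,0,0,0,0,0,-0.1],
  [0,0,0,0,0,0,-1],
  [0,0,0,0,0,0,-1],
  [0,0,0,0,0,0,-1],
])

```text
t: 18.73
tool_pos: [0.5554, 0.1483, 0.1259]
orientation: [179.9, -0.0, 83.0]
force: [-5.2, -0.9, 7.8]
gripper_width: 0.419
gripper_force: 60.2
```

Emit:
carry_out([
  [0,0,-0.111,0,0,0,-1],
  [0,0,-0.111,0,0,0,-1],
  [0,0,-0.111,0,0,0,-1],
  [0,0,-0.111,0,0,0,-1],
  [0,0,-0.111,0,0,0,-1],
  [0,0,-0.111,0,0,0,-1],
  [0,0,-0.111,0,0,0,-1],
  [0,0,0,0,0,0,-1],
])

```text
t: 19.4
tool_pos: [0.5548, 0.1487, 0.1259]
orientation: [-180.0, -0.1, 38.1]
force: [-10.4, 2.3, 11.9]
gripper_width: 0.421
gripper_force: 60.5
```

Emit:
carry_out([
  [0,0,0,0,0,0,0.5],
  [0,0,0,0,0,0,1],
  [0,0,0,0,0,25,1],
  [0,0,0,0,0,25,1],
  [0,0,0.111,-3.5,-27.2,0,1],
  [0,0,0.111,-3.5,-27.2,0,1],
  [0,0,0.111,-3.5,-27.2,0,0.5],
  [0,0,0.111,-3.5,-27.2,0,0.3],
])

```text
t: 20.07
tool_pos: [0.5412, 0.0384, 0.175]
orientation: [179.9, -0.0, 64.3]
force: [0.1, -0.3, 0.5]
gripper_width: 0.743
gripper_force: 0.0
```

Emit:
carry_out([
  [0,0,0.111,0,0,-35,0.3],
  [0,0,0.111,0,0,-35,0.3],
  [0,0,0.111,0,0,-30,0],
  [0,0,0,0,0,-17,-0.4],
  [0,0,0,0,0,0,-0.5],
  [0,0,0,0,0,0,-0.6],
])

```text
t: 20.57
tool_pos: [0.541, 0.0394, 0.0576]
orientation: [-180.0, 0.0, 83.0]
force: [0.6, 0.9, 0.7]
gripper_width: 0.199
gripper_force: 0.0
```

Emit:
carry_out([
  [0,0,0,0,0,0,-1],
  [0,0,0,0,0,0,-1],
  [0,0,0,0,0,0.5,-1],
  [0,0,0,0,0,0,-1],
  [0,0,0,0,0,0,-1],
])

```text
t: 20.98
tool_pos: [0.5413, 0.0395, 0.0583]
orientation: [179.9, 0.0, 83.0]
force: [-1.8, -2.0, -1.1]
gripper_width: 0.174
gripper_force: 62.1
```

Emit:
carry_out([
  [0,0,0,0,0,0,-1],
])

```text
t: 21.07
tool_pos: [0.5413, 0.0395, 0.0581]
orientation: [180.0, 0.0, 83.0]
force: [-1.7, -1.8, -0.2]
gripper_width: 0.174
gripper_force: 62.2
```

Emit:
carry_out([
  [0,0,0,-0.1,-1,0,-1],
  [0,0,0,-0.1,-1,0,-1],
])

```text
t: 21.23
tool_pos: [0.5412, 0.0383, 0.058]
orientation: [180.0, -0.1, 83.0]
force: [0.5, 6.3, -0.2]
gripper_width: 0.17
gripper_force: 62.2
```

Emit:
carry_out([
  [0,0,0,-0.1,-1,0,-1],
])

```text
t: 21.32
tool_pos: [0.5412, 0.0373, 0.058]
orientation: [180.0, -0.1, 83.0]
force: [0.2, 5.7, -0.2]
gripper_width: 0.17
gripper_force: 62.2
```

Emit:
carry_out([
  [0,0,0,-0.1,-1,0,-1],
])

```text
t: 21.4
tool_pos: [0.5411, 0.0363, 0.058]
orientation: [180.0, -0.1, 83.0]
force: [-0.6, 5.5, -0.9]
gripper_width: 0.176
gripper_force: 62.1
```

Emit:
carry_out([
  [0,0,0,0,0,0,-1],
  [0,0,0,0,0,0,-1],
])

```text
t: 21.57
tool_pos: [0.5411, 0.0361, 0.058]
orientation: [179.9, -0.1, 83.0]
force: [1.0, 5.4, 0.2]
gripper_width: 0.173
gripper_force: 62.2
```

It now drags at a steady 5.5 N or so with no vertical load, so the blade force is about 4.6 N and the gap about 5.3 mm. Drawing it out straight along the feed axis.

Emit:
carry_out([
  [0,0,0,-0.5,-4,0,-1],
  [0,0,0,-0.9,-7,0,-1],
  [0,0,0,-0.9,-7,0,-1],
  [0,0,0,-0.9,-7,0,-1],
  [0,0,0,-0.9,-7,0,-1],
  [0,0,0,-0.9,-7,0,-1],
  [0,0,0,-0.9,-7,0,-1],
  [0,0,0,-1.2,-9,0,-1],
])

```text
t: 22.23
tool_pos: [0.5337, -0.0198, 0.058]
orientation: [180.0, -0.0, 83.0]
force: [0.5, 3.7, 5.1]
gripper_width: 0.174
gripper_force: 62.8
```

Emit:
carry_out([
  [0,0,0,0,0,10,-1],
  [0,0,0,0,0,25,-1],
  [0,0,0,0,0,20,-1],
])

```text
t: 22.48
tool_pos: [0.5328, -0.0199, 0.1138]
orientation: [-179.9, 0.0, 83.0]
force: [-0.3, -0.0, -0.4]
gripper_width: 0.17
gripper_force: 62.0
```

Emit:
carry_out([
  [0,0,0.032,-5.1,-31.5,0,-1],
  [0,0,0.032,-5.1,-31.5,0,-1],
  [0,0,0.032,-5.1,-31.5,0,-1],
  [0,0,0.032,-5.1,-31.5,0,-1],
  [0,0,0.032,-5.1,-31.5,0,-1],
  [0,0,0.032,-5.1,-31.5,0,-1],
  [0,0,0.032,-5.1,-31.5,0,-1],
  [0,0,0.032,-5.1,-31.5,0,-1],
])

```text
t: 23.15
tool_pos: [0.4919, -0.2731, 0.1132]
orientation: [-180.0, 0.0, 97.7]
force: [-0.6, 0.7, -0.8]
gripper_width: 0.173
gripper_force: 62.1
```

Emit:
carry_out([
  [0,0,0.032,-5.1,-31.5,0,-1],
  [0,0,0.032,-5.1,-31.5,0,-1],
  [0,0,0,0,0,-35,-1],
  [0,0,0,0,0,-30,-1],
  [0,0,0,0,0,-12,-1],
  [0,0,0,0,0,0,-1],
  [0,0,0,0,0,0,-1],
])

```text
t: 23.73
tool_pos: [0.4819, -0.3343, 0.0356]
orientation: [-179.9, -0.0, 101.3]
force: [0.3, -0.0, -0.9]
gripper_width: 0.174
gripper_force: 63.6
```

Lower to contact, at about z 32.

Emit:
carry_out([
  [0,0,0,0,0,-1.5,-1],
  [0,0,0,0,0,-1.5,-1],
  [0,0,0,0,0,-0.5,-1],
  [0,0,0,0,0,0,-1],
  [0,0,0,0,0,0,-1],
])

```text
t: 24.15
tool_pos: [0.4826, -0.3345, 0.0326]
orientation: [180.0, 0.0, 101.3]
force: [0.4, 0.0, -0.3]
gripper_width: 0.172
gripper_force: 63.6
```

Emit:
carry_out([
  [0,0,0,0,0,-0.7,-1],
  [0,0,0,0,0,-0.3,-1],
  [0,0,0,0,0,0,-1],
  [0,0,0,0,0,0,-1],
])

```text
t: 24.48
tool_pos: [0.4826, -0.3345, 0.0314]
orientation: [180.0, 0.0, 101.3]
force: [0.7, -0.2, 3.6]
gripper_width: 0.175
gripper_force: 64.0
```

Contact. Release, retreat and look.

Emit:
carry_out([
  [0,0,0,0,0,0.4,-0.5],
  [0,0,0,0,0,0,-0.2],
  [0,0,0,0,0,0,0.2],
  [0,0,0,0,0,5,0.2],
  [0,0,0,0,0,30,0.3],
  [0,0,0,0,0,40,0.5],
  [0,0,0,0,0,40,0.5],
  [0,0,0,-40,0,0,0.5],
])

```text
t: 25.15
tool_pos: [0.4521, -0.3389, 0.1572]
orientation: [179.2, 0.8, 101.5]
force: [2.9, -2.2, 0.6]
gripper_width: 0.75
gripper_force: 0.0
```

Emit:
carry_out([
  [0,0,0,-20,36,10,0.5],
  [0,0,0,-20,36,10,0.5],
  [0,0,0,-20,36,10,0.5],
  [0,0,0,0,36,10,0.5],
  [0,0,0,0,36,10,0.5],
  [0,0,0,0,0,0,0.5],
  [0,0,0,0,0,0,0.5],
])

```text
t: 25.73
tool_pos: [0.3839, -0.1551, 0.1972]
orientation: [179.9, 0.1, 101.5]
force: [0.2, -0.4, -0.3]
gripper_width: 0.748
gripper_force: 0.0
```

```bash
python3 - <<'E'
from m import *
c=optics.read_camera('side');cv2.imwrite('pics/s4.png',cv2.resize(c['image'][100:360,140:340,::-1],None,fx=2.2,fy=2.2,interpolation=cv2.INTER_CUBIC))
for n in('side','top'):
    c=optics.read_camera(n);P=cloud(c);X,Y,Z=P[...,0],P[...,1],P[...,2]
    hsv=cv2.cvtColor(c['image'],cv2.COLOR_RGB2HSV)
    near=np.hypot(X-.475,Y+.285)<.12
    for nm,m in(('handle',near&(Z>.042)&(Z<.07)),('strip',near&(hsv[...,1]<60)&(hsv[...,2]>110)&(Z<.03))):
        if m.sum()>5: show(n+' '+nm,P[m])
import st
E
```

```text
side handle 156 mean [ 482.2 -334.8   51.6] z10/90 [46.  54.9] [ 483.  -332.9] [15.9 40.5] 11.1
side strip 443 mean [ 469.8 -270.9    9.8] z10/90 [ 7.6 11.7] [ 474.5 -280.2] [ 27.9 147.4] 10.8
top handle 106 mean [ 481.6 -331.3   51.8] z10/90 [48.9 55. ] [ 481.7 -331.8] [15.5 38.7] 11.0
top strip 283 mean [ 476.7 -296.2    8.4] z10/90 [ 4.  11.9] [ 476.7 -302.3] [ 26.2 101.6] 11.2
{'t': np.float64(25.883), 'force': array([-0.172,  0.021,  0.643]), 'moment': array([-0.057, -0.024, -0.037]), 'gripper_width': np.float64(0.751), 'gripper_force': np.float64(0.0), 'tool_pos': array([ 0.383, -0.157,  0.196]), 'orientation': array([-1.79983e+02,  4.00000e-03,  1.01309e+02])}
force along feed -0.0015589755254380598
```

View pics/s4.png

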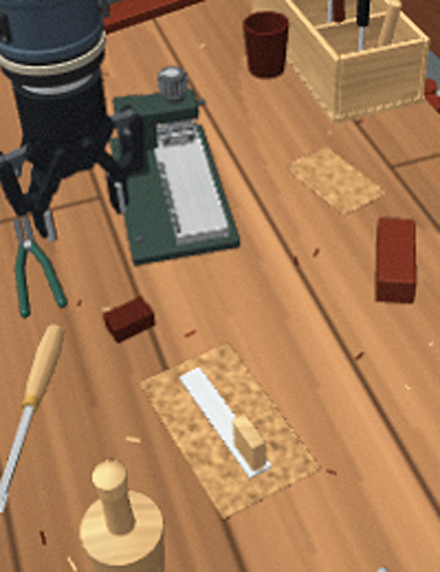

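The gauge lies flat on the large pad, with its strip at crop (180–265, 370–475). Its middle is at (474,-281) mm, about 4 mm from the pad centre. The other things are where they were and the gripper is clear.

```bash
python3 -c "
from workcell import close_job
print(close_job())"
```

```text
the job is handed in; nothing more can be done
None
```

The job is handed in, though its result was not reported: the gauge last dragged at about 5.5 N (estimated gap about 5.3 mm), and it lies flat on the larger cork pad, about 4 mm from the centre, with the other things in the last picture unmoved.

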